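# Sweep the loose seeds into the scrap pan

## Robot

A 6-joint arm with a two-finger parallel gripper is mounted at the origin on the work surface. World frame = base frame: x ahead of the robot, y to its left, z up, the work surface at z = 0. Lengths are in m, angles in rad, forces in N, time in s.
With the tool pointing down it reaches from about 0.35 to 0.775 m from the base axis. Payload 7.3 kg.
Tool frame: the origin (TCP) lies midway between the tips of the shut fingers; the grasp point (between the pads) lies 19 mm behind it; z points along the fingers, y is the direction in which the jaws open and shut (so a half turn about z gives the same grasp; the last joint's range is limited). The gripper opens to 92 mm and grips with 3 to 60 N. Pads are 19 mm wide; open, the fingers measure 130 mm over their backs; the gripper's body (75 mm by 190 mm) begins 47 mm behind the grasp point.
Start: joints at [1.044, 0.342, 1.524, -0, 1.275, -0.146], TCP at [0.195, 0.487, 0.227] pointing down, gripper open.
Joint ranges: [-2.53, 2.53], [-0.77, 2.02], [0.04, 2.7], [-1, 4.14], [0.28, 2.66], [-3.11, 3.11]. Speed limits (rad/s): [2.57, 2.57, 3.14, 3.14, 3.14, 3.14].

## Interface

Orientations are given as [roll, pitch, yaw] about the fixed x, y, z axes, in that order (R = Rz(yaw) Ry(pitch) Rx(roll)).
In Python, from cell import status, eyes, job gives the robot as it stands.
- The arm moves only by the tool jog_arm, never from a script. Its argument "series" is a list of rows, each a list of 3 entries, a list of its own where there are three numbers: the gripper command: -1 is shut, 1 is fully open, values between are in proportion, then the shift along the tool's x, y, z in m, then the turn, a rotation vector about the tool's x, y, z in rad. In form: [[grip, [x, y, z], [ax, ay, az]], ...]. A call has 1 to 12 rows; each row is the pose to reach, as a shift and turn from the pose commanded when the call began, along the tool's axes at that moment; what a row does not reach only later rows make up. A row lasts 1/12 s, in which the tool goes at most 41.7 mm and 7.16 degrees, less where a joint would pass 70% of its speed; a pose out of reach is approached as far as the arm can. A call with a gripper value outside its range is refused whole. The fingers move at their own pace and stop on an object; "squeeze" is the grip in N (left out, the last holds). Time passes only in rows, so rows that repeat a pose let the fingers close. It gives the time, the measured TCP pose, the force and the opening at its end, in the units of the state.
- status.observe(): the state, without advancing time (a new reading comes with each control period).
- eyes.read_camera(name): name is "side" or "top"; returns a dict with "img" (420x560x3 uint8, red, green, blue), "range_z" (420x560 float32, m along the optical axis (not along the pixel's ray), 0 where there is no reading), "camera_matrix" (3x3 intrinsics, pixels), "k1" (the pictures are not rectified: a ray, as slopes to the right and down, at radius r is drawn at 1 + k1 r^2 times it, then the intrinsics apply), "T" (4x4, takes a point from camera to world coordinates). Camera axes: x right, y down, z forward; pixel columns grow to the right and rows downward; lengths in m; the calibration is good to about 2 mm. A picture is of the moment at which its call begins.
- job.hand_in(): hands the job in, once; it reports no verdict.
The state is a dict: "time": time; "qpos": joint angles; "qvel": joint speeds; "joint_efforts": joint torques, N m; "tool_pos": TCP position; "tool_rot": TCP orientation; "contact_force": force on the tool from outside, world axes, zero at the start; "torque": the same for the moment, N m; "opening": finger opening in m.
Only numpy, scipy, OpenCV 4.12 (cv2) and the standard library are available. Lean on these libraries where they do the work, as an engineer would, in place of code of your own. Each camera call takes 0.05 s, during which the arm holds its last target.

## Task

Use the fingers as a broom to sweep the three brown seeds along the steel table into the red scrap pan through its open side, until each lies wholly inside it. Push them gently: do not pinch, crush, lift or carry them, and do not disturb the two yellow fruit pods, the cup or the knife. Finish with the hand clear of everything.

Things in the scene. Friction and masses are not known exactly. Their poses are not given: they have to be found in the camera images.
- seed0: A dark brown fruit seed, a flat-bottomed round button 38 mm in diameter and 22 mm high (upright side from 4 to 13 mm height, domed above), about 20 g, loose on the table. Origin: centre of its underside. It slides with dry friction and stops within millimetres when no longer pushed.
- seed1: A dark brown fruit seed, a flat-bottomed round button 38 mm in diameter and 22 mm high (upright side from 4 to 13 mm height, domed above), about 20 g, loose on the table. Origin: centre of its underside. It slides with dry friction and stops within millimetres when no longer pushed.
- seed2: A dark brown fruit seed, a flat-bottomed round button 38 mm in diameter and 22 mm high (upright side from 4 to 13 mm height, domed above), about 20 g, loose on the table. Origin: centre of its underside. It slides with dry friction and stops within millimetres when no longer pushed.
- pan: Red three-sided scrap pan fixed to the table, open towards its own +y axis. Inside it is 180 mm wide (own x, from -90 to +90 mm) and 120 mm deep (own y, from the back wall at -60 mm to the open mouth at +60 mm); walls 4 mm thick and 30 mm high on the back and both sides. No step or lip at the mouth: its floor is level with the table top. Origin: centre of the inside, at table height.
- pod0: A yellow fruit pod lying on its side, oval, 76 mm long (own x axis), 52 mm wide, 53 mm high, about 80 g, loose. Origin: centre of its underside, on the table. Good fruit: not to be disturbed.
- pod1: A yellow fruit pod lying on its side, oval, 76 mm long (own x axis), 52 mm wide, 53 mm high, about 80 g, loose. Origin: centre of its underside, on the table. Good fruit: not to be disturbed.
- cup: A small plain metal cup, standing, 62 mm across the rim and 55 mm high, 150 g, loose. Origin: centre of its underside.
- knife: A kitchen knife lying flat, 210 mm long along its own x axis (black handle from -105 to -5 mm, blade from -5 to +105 mm), 22 mm wide, 16 mm high, 90 g, loose. Origin: on the table, near the middle.
Not all that is in view belongs to the job. Leave any purple or turquoise look-alike of the seed1 alone.

How it is judged:
By the outcome, as a careful person would: the job done as asked, in the order asked, and still so for the second after the job is handed in, with the robot touching nothing.
It also fails if it takes over 72 s, if anything falls off the work surface, if the arm or the gripper's body presses on something with over 40 N, if the wrist force passes 120 N, or if a joint passes its speed limit or range.

## Working session

There is one attempt and no reset: what is moved stays moved. The work goes in short steps, Python scripts to look and compute and a tool call to move; the robot and the scene stay as the last step left them, time stands still between calls to the robot, and variables do not carry over. Pictures are saved under pics/ and viewed, and the job is handed in when it is done.

Besides the shell and the picture viewer there is one more tool, called after "Request:" as name(argument=value, ...) on one line, values as JSON. jog_arm: Moves the arm, as the interface text tells. Its arguments: {"type":"object","properties":{"series":{"type":"array","items":{"type":"array"}},"squeeze":{"type":"number"}},"required":["series"]}

```bash
ls; mkdir -p pics; python3 - <<'E'
from cell import status, eyes
import cv2,numpy as np
print(status.observe())
for n in ["top","side"]:
    c=eyes.read_camera(n)
    cv2.imwrite(f"pics/{n}0.png",c["img"][:,:,::-1])
    np.savez(f"pics/{n}0.npz",**{k:np.array(v) for k,v in c.items()})
    print(n,c["camera_matrix"],c["k1"],c["T"])
E
```

```text
pics
{'time': 0.0, 'qpos': array([ 1.04400291e+00,  3.42726035e-01,  1.52498381e+00,  2.74484485e-05,
        1.27539596e+00, -1.45952109e-01]), 'qvel': array([-5.69272915e-04, -6.27350806e-05,  9.19337788e-04, -7.17221978e-04,
        7.62746702e-04,  1.11413292e-03]), 'joint_efforts': array([-1.84161632e-03, -4.31232297e+01, -2.44217008e+01,  7.14785582e-02,
        5.59347065e-02, -1.48425252e-04]), 'tool_pos': array([0.19489336, 0.48706499, 0.22605483]), 'tool_rot': array([-3.14009940e+00, -2.46033761e-04,  2.76074315e+00]), 'contact_force': array([-0.81995964, -0.25378644,  0.05196637]), 'torque': array([-0.0277254 ,  0.02209463,  0.06251975]), 'opening': 0.09186646875415981}
top [[471.98792328   0.         274.34732146]
 [  0.         471.98792328 208.21464712]
 [  0.           0.           1.        ]] -0.10283784571072727 [[ 0.02792061 -0.98487265  0.17101552  0.36800796]
 [-0.99956982 -0.02904445 -0.00407264  0.08722936]
 [ 0.00897808 -0.17082824 -0.98525992  0.95736431]
 [ 0.          0.          0.          1.        ]]
side [[405.65440385   0.         278.40562339]
 [  0.         405.65440385 214.04175962]
 [  0.           0.           1.        ]] -0.10564281231537169 [[ 0.67663236 -0.43999818  0.59039838  0.00726229]
 [-0.73616906 -0.38795731  0.55456672 -0.42209377]
 [-0.01495898 -0.80987081 -0.58641752  0.56611368]
 [ 0.          0.          0.          1.        ]]
```

View pics/top0.png

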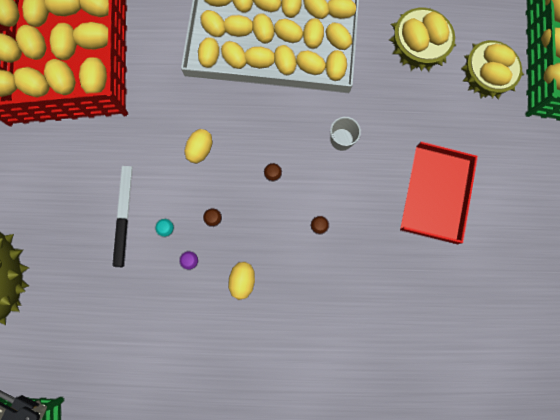

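View pics/side0.png

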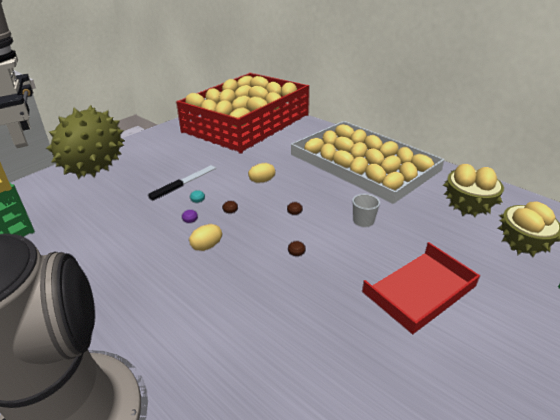

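The top view shows brown seeds at (273,172), (212,217) and (320,225). Things that could be taken for them are the turquoise button (165,228), the purple button (189,260), and the two yellow pods at (198,146) and (241,281). The cup is at (345,132), the knife runs from (126,167) to (119,266), and the pan (403–476, 144–242) opens to the left. I choose the three brown ones, and check them in a crop next.

```bash
cat > h.py <<'E'
import numpy as np,cv2
from cell import status, eyes
def ray(c,uv):
    K=np.array(c["camera_matrix"]);k1=float(c["k1"])
    uv=np.atleast_2d(np.asarray(uv,float))
    p=cv2.undistortPoints(uv.reshape(-1,1,2),K,np.array([k1,0,0,0,0.])).reshape(-1,2)
    d=np.c_[p,np.ones(len(p))]@np.array(c["T"])[:3,:3].T
    return np.array(c["T"])[:3,3],d
def onz(c,uv,z):
    o,d=ray(c,uv); t=(z-o[2])/d[:,2]; return o+d*t[:,None]
def blobs(mask,mn=30):
    n,l,s,ce=cv2.connectedComponentsWithStats(mask.astype(np.uint8))
    return [(ce[i],s[i,4],l==i) for i in range(1,n) if s[i,4]>=mn]
def brown(c):
    h=cv2.cvtColor(c["img"],cv2.COLOR_RGB2HSV)
    H,S,V=[h[...,i].astype(int) for i in range(3)]
    return ((H<14)|(H>172))&(S>90)&(V<115)&(V>15)
def seeds(c,amin=120,amax=700):
    out=[]
    for ce,a,m in blobs(brown(c)):
        if amin<a<amax: out.append((ce,a,onz(c,[ce],0.011)[0][:2]))
    return out
E
python3 - <<'E'
from h import *
top=dict(np.load("pics/top0.npz"));side=dict(np.load("pics/side0.npz"))
for n,c in (("top",top),("side",side)):
    print(n)
    for ce,a,p in seeds(c,60,900): print(ce.round(1),a,p.round(4))
h=cv2.cvtColor(top["img"],cv2.COLOR_RGB2HSV);H,S,V=[h[...,i].astype(int) for i in range(3)]
ye=(H>18)&(H<34)&(S>110)&(V>100)
for nm,m,z in (("yellow",ye,.026),("teal",(H>80)&(H<100)&(S>120),.01),("purple",(H>125)&(H<150)&(S>100),.01)):
    for ce,a,mm in blobs(m,100):
        if 130<ce[1]<330:
            w=onz(top,np.argwhere(mm)[:,::-1],z)[:,:2]
            mu=w.mean(0);e,v=np.linalg.eigh(np.cov(w.T));
            print(nm,ce.round(),a,mu.round(4),"axis",np.degrees(np.arctan2(v[1,1],v[0,1])).round(),(4*np.sqrt(e)).round(3))
# range-based world pts of pan, cup
r=((H<8)|(H>172))&(S>140)&(V>90)
for ce,a,mm in blobs(r,800):
    if ce[0]>380:
        box=cv2.boxPoints(cv2.minAreaRect(np.argwhere(mm)[:,::-1].astype(np.float32)))
        print("pan",ce,a,box, onz(top,box,0.03)[:,:2].round(4).tolist(), onz(top,box,0.0)[:,:2].round(4).tolist())
print("cup rim",onz(top,[[345,131]],.05)); print("knife",onz(top,[[126,167],[119,266]],.008)[:,:2])
def crop(c,x0,y0,x1,y1,f): return cv2.resize(c["img"][y0:y1,x0:x1,::-1],None,fx=f,fy=f,interpolation=cv2.INTER_CUBIC)
cv2.imwrite("pics/crop1.png",crop(top,100,110,490,300,2))
E
```

```text
top
[ 8.3 30.6] 131 [0.9277 0.7049]
[457.4 180.1] 582 [ 0.6034 -0.2991]
[272.3 171.5] 205 [0.609  0.0897]
[211.8 216.7] 216 [0.511  0.2097]
[319.3 224.3] 203 [ 0.502  -0.0086]
[430.3 236.3] 111 [ 0.4835 -0.2371]
side
[276.1  80.8] 72 [1.2892 0.7811]
[229.7 206.5] 133 [0.5113 0.2117]
[294.4 207.9] 133 [0.6096 0.0911]
[296.2 248.2] 185 [ 0.5012 -0.0075]
[449.2 262.9] 556 [ 0.6704 -0.2696]
yellow [198. 146.] 680 [0.6557 0.2438] axis 161.0 [0.051 0.075]
yellow [241. 280.] 761 [0.3848 0.1441] axis 173.0 [0.05  0.074]
teal [164. 227.] 242 [0.4868 0.3061] axis 63.0 [0.035 0.037]
purple [188. 260.] 249 [0.4221 0.2528] axis 92.0 [0.035 0.037]
pan [437.37689431 193.36193663] 5081 [[399.68024 230.68686]
 [417.40228 140.89517]
 [479.55994 153.16312]
 [461.8379  242.9548 ]] [[0.4908, -0.1682], [0.6795, -0.2095], [0.6584, -0.3421], [0.4692, -0.2954]] [[0.4948, -0.1764], [0.6896, -0.2191], [0.6678, -0.356], [0.4725, -0.3078]]
cup rim [[ 0.68807923 -0.05487443  0.05      ]]
knife [[0.61106415 0.39575546]
 [0.40519136 0.39350357]]
```

View pics/crop1.png

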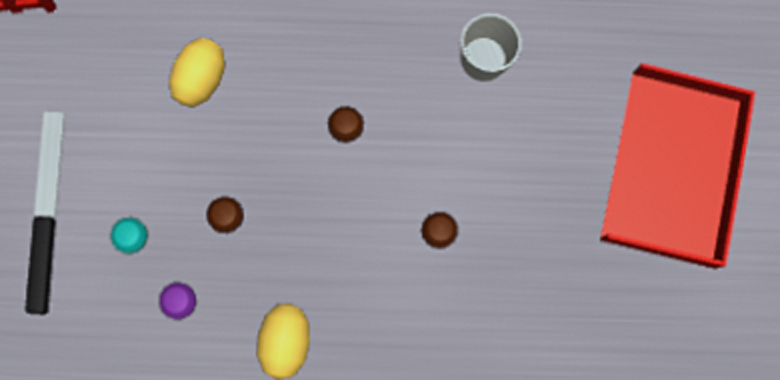

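The crop confirms three dark brown buttons at full-frame (272,172), (212,217) and (319,224). The turquoise and purple ones are clearly different. Next I measure the pan pose more exactly.

```bash
python3 - <<'E'
from h import *
top=dict(np.load("pics/top0.npz"));side=dict(np.load("pics/side0.npz"))
cv2.imwrite("pics/crop2.png",cv2.resize(top["img"][130:255,385:490,::-1],None,fx=4.5,fy=4.5,interpolation=cv2.INTER_CUBIC))
for c in (top,side):
    r=c["range_z"];h=cv2.cvtColor(c["img"],cv2.COLOR_RGB2HSV);H,S,V=[h[...,i].astype(int) for i in range(3)]
    m=((H<8)|(H>172))&(S>140)&(V>60)&(r>0)
    uv=np.argwhere(m)[:,::-1]; o,d=ray(c,uv); P=o+d*r[m][:,None]
    P=P[(P[:,0]>.42)&(P[:,0]<.72)&(P[:,1]<-.13)&(P[:,1]>-.4)]
    for lo,hi in ((-.01,.006),(.02,.04)):
        q=P[(P[:,2]>lo)&(P[:,2]<hi)][:,:2].astype(np.float32)
        if len(q)>20:
            (cx,cy),wh,a=cv2.minAreaRect(q); print(lo,len(q),np.round((cx,cy),4),np.round(wh,4),a,cv2.boxPoints(((cx,cy),wh,a)).round(4).tolist())
E
```

```text
-0.01 4552 [ 0.573  -0.2616] [0.1346 0.1853] 77.82542419433594 [[0.4681999981403351, -0.3077999949455261], [0.6492999792098999, -0.34689998626708984], [0.6776999831199646, -0.21539999544620514], [0.4966000020503998, -0.17630000412464142]]
0.02 626 [ 0.5746 -0.2563] [0.1237 0.1897] 77.97286987304688 [[0.4690000116825104, -0.2971000075340271], [0.6545000076293945, -0.33660000562667847], [0.6802999973297119, -0.21559999883174896], [0.49470001459121704, -0.1761000007390976]]
-0.01 3342 [ 0.591  -0.2581] [0.1235 0.2236] 77.86414337158203 [[0.46869999170303345, -0.29499998688697815], [0.6873000264167786, -0.34200000762939453], [0.7131999731063843, -0.22120000422000885], [0.49470001459121704, -0.17419999837875366]]
0.02 1039 [ 0.5743 -0.2556] [0.1234 0.1917] 77.50833892822266 [[0.4672999978065491, -0.29510000348091125], [0.6545000076293945, -0.33660000562667847], [0.6812000274658203, -0.21610000729560852], [0.49399998784065247, -0.1746000051498413]]
```

View pics/crop2.png

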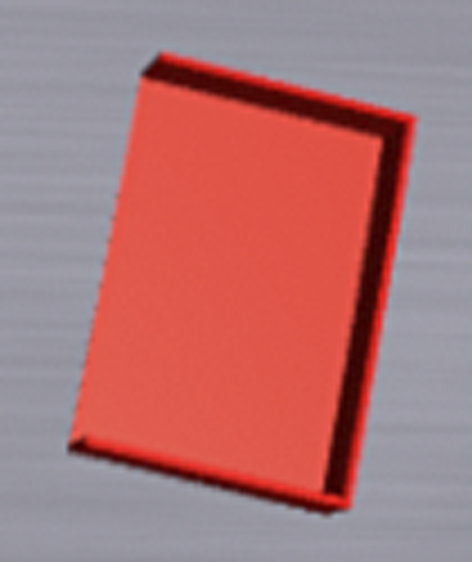

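Pan: inner centre about (0.575,-0.254), mouth facing 77.8°, with both cameras agreeing to about 1 mm. The plan is to set the fingers 16 mm apart so each seed nests in front of the gap, and push along tool −x. The order is near seed, far seed, then left seed, each in its own lane.

Request:
jog_arm(series=[[-0.65, [-0.013, -0.009, 0], [0, 0, 0.03]], [-0.65, [-0.035, -0.024, 0], [0, 0, 0.08]], [-0.65, [-0.062, -0.042, 0], [0, 0, 0.15]], [-0.65, [-0.093, -0.063, 0], [0, 0, 0.22]], [-0.65, [-0.124, -0.084, 0], [0, 0, 0.29]], [-0.65, [-0.155, -0.105, 0], [0, 0, 0.37]], [-0.65, [-0.186, -0.126, 0], [0, 0, 0.44]], [-0.65, [-0.217, -0.147, 0], [0, 0, 0.51]], [-0.65, [-0.248, -0.168, 0], [0, 0, 0.59]], [-0.65, [-0.279, -0.189, 0], [0, 0, 0.66]], [-0.65, [-0.31, -0.21, 0], [0, 0, 0.73]], [-0.65, [-0.34, -0.23, 0], [0, 0, 0.8]]], squeeze=5)

```text
time: 1.1
tool_pos: [0.4258, 0.1456, 0.2266]
tool_rot: [-3.141, -0.0, 1.957]
contact_force: [0.7, 1.5, -0.2]
opening: 0.0178
```

```bash
cat >> h.py <<'E'
from scipy.spatial.transform import Rotation as R
def rel(x,y,z,yawdeg):
    s=status.observe();Rc=R.from_euler('xyz',s["tool_rot"]);Rt=R.from_euler('xyz',[np.pi,0,np.radians(yawdeg)])
    print("t",round(s["time"],2),"pos",s["tool_pos"].round(4),"yaw",np.degrees(s["tool_rot"]).round(2),"open",round(s["opening"],4),"F",s["contact_force"].round(1))
    print("shift",Rc.inv().apply(np.array([x,y,z])-s["tool_pos"]).round(4),"turn",(Rc.inv()*Rt).as_rotvec().round(3))
E
python3 -c "
from h import *
rel(.495,.0435,.10,98.1)"
```

```text
t 1.1 pos [0.4258 0.1456 0.2266] yaw [-1.7998e+02 -1.0000e-02  1.1213e+02] open 0.0178 F [ 0.7  1.5 -0.2]
shift [-0.1207  0.0256  0.1266] turn [-0.    -0.     0.245]
```

Request:
jog_arm(series=[[-0.65, [-0.02, 0.005, 0.02], [0, 0, 0.05]], [-0.65, [-0.045, 0.01, 0.045], [0, 0, 0.1]], [-0.65, [-0.07, 0.015, 0.07], [0, 0, 0.15]], [-0.65, [-0.095, 0.02, 0.095], [0, 0, 0.2]], [-0.65, [-0.115, 0.025, 0.115], [0, 0, 0.245]], [-0.65, [-0.121, 0.026, 0.135], [0, 0, 0.245]], [-0.65, [-0.121, 0.026, 0.155], [0, 0, 0.245]], [-0.65, [-0.121, 0.026, 0.175], [0, 0, 0.245]], [-0.65, [-0.121, 0.026, 0.19], [0, 0, 0.245]], [-0.65, [-0.121, 0.026, 0.197], [0, 0, 0.245]], [-0.65, [-0.121, 0.026, 0.199], [0, 0, 0.245]], [-0.65, [-0.121, 0.026, 0.199], [0, 0, 0.245]]])

```text
time: 2.1
tool_pos: [0.4952, 0.0456, 0.0275]
tool_rot: [-3.141, -0.0, 1.716]
contact_force: [-1.2, -0.7, 0.1]
opening: 0.0161
```

```bash
python3 - <<'E'
from h import *
rel(.495,.0435,.006,98.1)
im=[eyes.read_camera(n) for n in ("top","side")]
a=im[0]["img"][120:300,150:480];b=im[1]["img"][150:350,180:500]
cv2.imwrite("pics/s1.png",np.vstack([cv2.resize(a,(560,300)),cv2.resize(b,(560,300))])[:,:,::-1])
E
```

```text
t 2.1 pos [0.4952 0.0456 0.0275] yaw [-1.7996e+02 -1.0000e-02  9.8310e+01] open 0.0161 F [-1.2 -0.7  0.1]
shift [-0.002  -0.0005  0.0215] turn [-0.001 -0.     0.004]
```

View pics/s1.png

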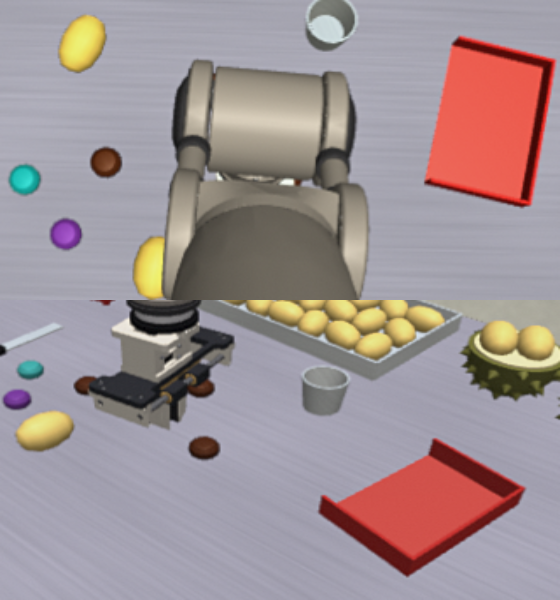

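The lower (side) panel shows the hand standing behind the near seed at (204,447) with clear space. The top view is hidden by the forearm, so I will rely on the side view during pushes.

Request:
jog_arm(series=[[-0.65, [0, 0, 0.008], [0, 0, 0]], [-0.65, [0, 0, 0.016], [0, 0, 0]], [-0.65, [0, 0, 0.02], [0, 0, 0]], [-0.65, [-0.002, 0, 0.021], [0, 0, 0]], [-0.65, [-0.006, 0, 0.021], [0, 0, 0]], [-0.65, [-0.012, 0, 0.021], [0, 0, 0]], [-0.65, [-0.018, 0, 0.021], [0, 0, 0]], [-0.65, [-0.024, 0, 0.021], [0, 0, 0]], [-0.65, [-0.031, 0, 0.021], [0, 0, 0]], [-0.65, [-0.039, -0.001, 0.021], [0, 0, 0]], [-0.65, [-0.047, -0.001, 0.021], [0, 0, 0]], [-0.65, [-0.055, -0.001, 0.021], [0, 0, 0]]])

```text
time: 3.2
tool_pos: [0.5024, -0.01, 0.0068]
tool_rot: [3.141, -0.0, 1.716]
contact_force: [0.4, 0.9, 0.4]
opening: 0.016
```

```bash
cat >> h.py <<'E'
def look(name):
    im=[eyes.read_camera(n) for n in ("top","side")]
    a=im[0]["img"][120:300,150:480];b=im[1]["img"][150:350,180:500]
    cv2.imwrite(f"pics/{name}.png",np.vstack([cv2.resize(a,(560,300)),cv2.resize(b,(560,300))])[:,:,::-1])
    for n,c in zip(("top","side"),im):
        for ce,a,p in seeds(c,60,500): 
            if p[0]<.75: print(n,ce.round(),a,p.round(4))
    return im
E
python3 - <<'E'
from h import *
rel(.531,-.2136,.006,98.1)
look("s2")
E
```

```text
t 3.2 pos [ 0.5024 -0.01    0.0068] yaw [179.99  -0.    98.29] open 0.016 F [0.4 0.9 0.4]
shift [-0.2056 -0.001   0.0008] turn [ 0.    -0.     0.003]
top [272. 171.] 168 [0.6091 0.0901]
top [212. 217.] 177 [0.5108 0.2101]
top [433. 237.] 91 [ 0.4822 -0.2418]
side [230. 207.] 133 [0.5113 0.2117]
side [308. 253.] 195 [ 0.5056 -0.0367]
```

View pics/s2.png

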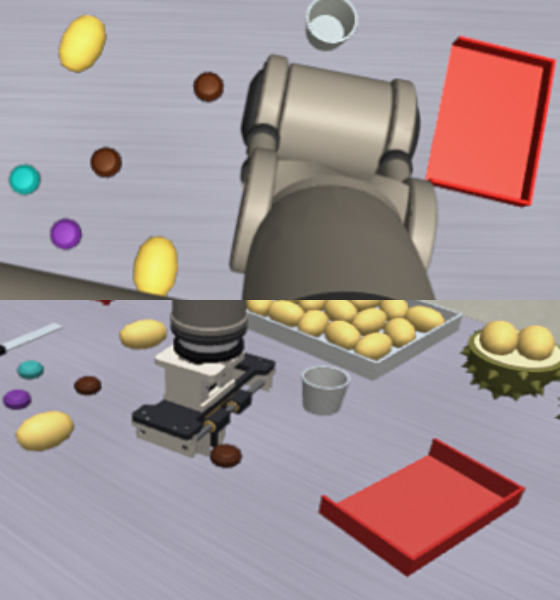

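The side view shows the seed nested at the fingers at (226,455), at (0.506,-0.037), which is 27 mm ahead of the TCP as planned. I continue the sweep.

Request:
jog_arm(series=[[-0.65, [-0.008, 0, 0.001], [0, 0, 0]], [-0.65, [-0.017, 0, 0.001], [0, 0, 0]], [-0.65, [-0.026, 0, 0.001], [0, 0, 0]], [-0.65, [-0.035, 0, 0.001], [0, 0, 0]], [-0.65, [-0.045, 0, 0.001], [0, 0, 0]], [-0.65, [-0.055, 0, 0.001], [0, 0, 0]], [-0.65, [-0.065, 0, 0.001], [0, 0, 0]], [-0.65, [-0.075, 0, 0.001], [0, 0, 0]], [-0.65, [-0.085, 0, 0.001], [0, 0, 0]], [-0.65, [-0.095, 0, 0.001], [0, 0, 0]], [-0.65, [-0.104, 0, 0.001], [0, 0, 0]], [-0.65, [-0.112, 0, 0.001], [0, 0, 0]]])

```text
time: 4.3
tool_pos: [0.5186, -0.121, 0.0057]
tool_rot: [3.141, -0.0, 1.715]
contact_force: [-0.2, 0.7, -0.1]
opening: 0.0163
```

```bash
python3 - <<'E'
from h import *
rel(.531,-.2136,.006,98.1)
look("s3")
E
```

```text
t 4.3 pos [ 0.5186 -0.121   0.0057] yaw [179.99  -0.    98.29] open 0.0163 F [-0.2  0.7 -0.1]
shift [-0.0935 -0.0011 -0.0003] turn [ 0.    -0.     0.003]
top [450. 153.] 248 [ 0.661  -0.2845]
top [272. 171.] 185 [0.6094 0.0898]
top [212. 217.] 189 [0.5109 0.2101]
side [230. 207.] 133 [0.5113 0.2117]
side [294. 208.] 132 [0.6098 0.0911]
```

View pics/s3.png

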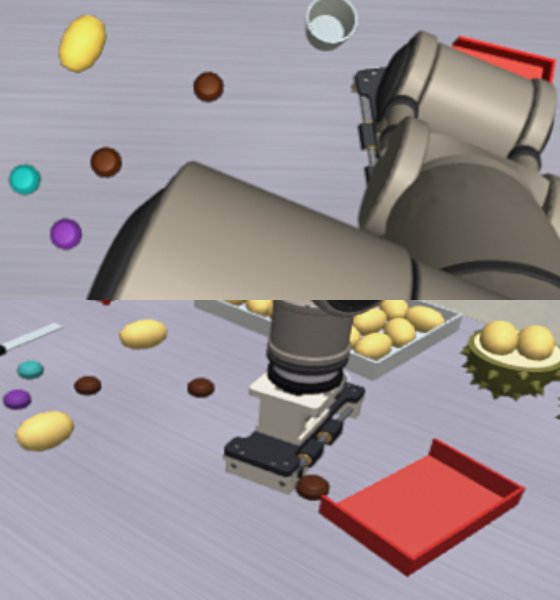

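The side view shows the seed at (313,488) ahead of the fingers, near the pan's side wall. My arithmetic leaves little finger clearance to that wall, so I steer about 10 mm away from it. That sideways motion stays inside the notch cone.

Request:
jog_arm(series=[[-0.65, [-0.008, 0.002, 0], [0, 0, 0]], [-0.65, [-0.016, 0.004, 0], [0, 0, 0]], [-0.65, [-0.025, 0.006, 0], [0, 0, 0]], [-0.65, [-0.034, 0.008, 0], [0, 0, 0]], [-0.65, [-0.043, 0.01, 0], [0, 0, 0]], [-0.65, [-0.052, 0.011, 0], [0, 0, 0]], [-0.65, [-0.061, 0.011, 0], [0, 0, 0]], [-0.65, [-0.07, 0.011, 0], [0, 0, 0]], [-0.65, [-0.079, 0.011, 0], [0, 0, 0]], [-0.65, [-0.086, 0.011, 0], [0, 0, 0]], [-0.65, [-0.091, 0.011, 0], [0, 0, 0]], [-0.65, [-0.094, 0.011, 0], [0, 0, 0]]])

```text
time: 5.4
tool_pos: [0.543, -0.2121, 0.0057]
tool_rot: [3.141, 0.0, 1.715]
contact_force: [0.9, 0.0, 0.1]
opening: 0.0164
```

```bash
python3 - <<'E'
from h import *
rel(.531,-.2136,.006,98.1)
look("s4")
E
```

```text
t 5.4 pos [ 0.543  -0.2121  0.0057] yaw [179.99   0.    98.28] open 0.0164 F [0.9 0.  0.1]
shift [ 0.0003 -0.0121 -0.0003] turn [0.    0.    0.003]
top [426. 147.] 63 [ 0.674  -0.2347]
top [272. 171.] 189 [0.6093 0.0898]
top [212. 217.] 203 [0.5111 0.2099]
side [230. 207.] 133 [0.5113 0.2117]
side [294. 208.] 131 [0.6097 0.0913]
side [408. 291.] 189 [ 0.5464 -0.2427]
```

View pics/s4.png

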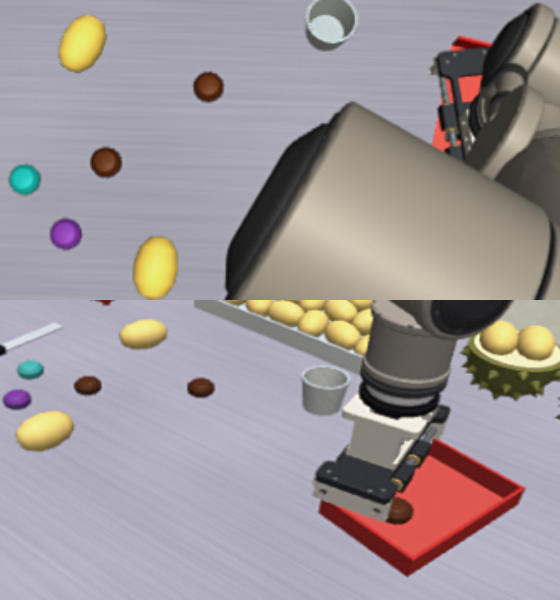

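The first seed is inside the pan at (0.546,-0.242), i.e. pan coordinates (-31, 6) mm. I back off, lift, and go behind the far seed.

Request:
jog_arm(series=[[-0.65, [0.006, 0, 0], [0, 0, 0]], [-0.65, [0.016, 0, -0.005], [0, 0, 0]], [-0.65, [0.03, 0, -0.025], [0, 0, 0]], [-0.65, [0.05, 0.01, -0.05], [0, 0, 0.02]], [-0.65, [0.08, 0.02, -0.07], [0, 0, 0.04]], [-0.65, [0.115, 0.035, -0.08], [0, 0, 0.06]], [-0.65, [0.15, 0.05, -0.08], [0, 0, 0.08]], [-0.65, [0.185, 0.065, -0.08], [0, 0, 0.1]], [-0.65, [0.22, 0.08, -0.08], [0, 0, 0.12]], [-0.65, [0.255, 0.092, -0.08], [0, 0, 0.13]], [-0.65, [0.29, 0.103, -0.08], [0, 0, 0.14]], [-0.65, [0.315, 0.11, -0.08], [0, 0, 0.145]]])

```text
time: 6.5
tool_pos: [0.6055, 0.1208, 0.0862]
tool_rot: [3.141, -0.001, 1.573]
contact_force: [0.7, -0.4, 0.2]
opening: 0.0161
```

```bash
python3 - <<'E'
from h import *
rel(.6095,.1425,.006,90)
look("s5")
E
```

```text
t 6.5 pos [0.6055 0.1208 0.0862] yaw [ 1.7999e+02 -5.0000e-02  9.0120e+01] open 0.0161 F [ 0.7 -0.4  0.2]
shift [0.0216 0.0041 0.0802] turn [ 0.    -0.001  0.002]
top [430. 206.] 191 [ 0.5465 -0.2385]
top [430. 236.] 100 [ 0.4835 -0.2361]
side [230. 207.] 133 [0.5113 0.2117]
side [294. 208.] 133 [0.6096 0.0911]
side [405. 290.] 281 [ 0.5447 -0.2383]
```

View pics/s5.png

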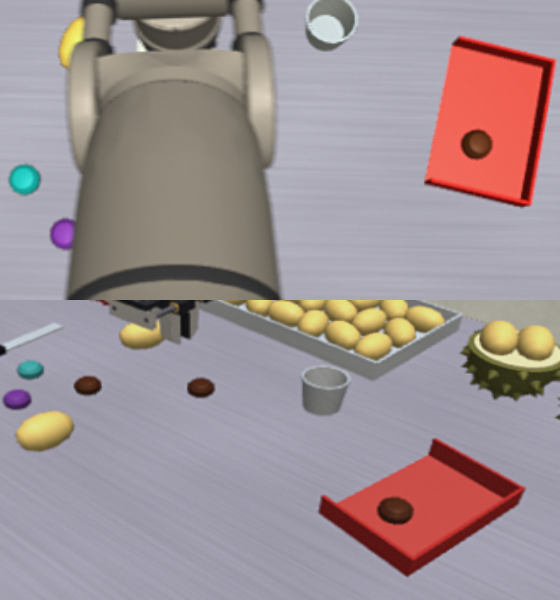

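The first seed lies well inside the pan (top panel (476,144)). The far seed still sits at panel (201,387). I descend behind it and start pushing.

Request:
jog_arm(series=[[-0.65, [0.01, 0.002, 0], [0, 0, 0]], [-0.65, [0.019, 0.004, 0.01], [0, 0, 0]], [-0.65, [0.022, 0.004, 0.025], [0, 0, 0]], [-0.65, [0.022, 0.004, 0.042], [0, 0, 0]], [-0.65, [0.022, 0.004, 0.058], [0, 0, 0]], [-0.65, [0.022, 0.004, 0.07], [0, 0, 0]], [-0.65, [0.022, 0.004, 0.078], [0, 0, 0]], [-0.65, [0.02, 0.004, 0.08], [0, 0, 0]], [-0.65, [0.014, 0.004, 0.08], [0, 0, 0]], [-0.65, [0.007, 0.004, 0.08], [0, 0, 0]], [-0.65, [0, 0.004, 0.08], [0, 0, 0]], [-0.65, [-0.007, 0.004, 0.08], [0, 0, 0]]])

```text
time: 7.6
tool_pos: [0.6109, 0.1083, 0.0067]
tool_rot: [3.14, -0.0, 1.57]
contact_force: [-0.4, 0.6, 0.7]
opening: 0.016
```

Request:
jog_arm(series=[[-0.65, [-0.008, 0, 0], [0, 0, 0]], [-0.65, [-0.016, 0, 0], [0, 0, 0]], [-0.65, [-0.025, 0, 0], [0, 0, 0]], [-0.65, [-0.034, 0, 0], [0, 0, 0]], [-0.65, [-0.043, 0, 0], [0, 0, 0]], [-0.65, [-0.052, 0, 0], [0, 0, 0]], [-0.65, [-0.061, 0, 0], [0, 0, 0]], [-0.65, [-0.07, 0, 0], [0, 0, 0]], [-0.65, [-0.079, 0, 0], [0, 0, 0]], [-0.65, [-0.088, 0, 0], [0, 0, 0]], [-0.65, [-0.097, 0, 0], [0, 0, 0]], [-0.65, [-0.105, 0, 0], [0, 0, 0]]])

```text
time: 8.6
tool_pos: [0.6103, 0.0033, 0.0057]
tool_rot: [3.142, -0.0, 1.571]
contact_force: [0.3, 0.1, 0.3]
opening: 0.016
```

```bash
python3 - <<'E'
from h import *
rel(.622,-.238,.006,90)
look("s6")
E
```

```text
t 8.6 pos [0.6103 0.0033 0.0057] yaw [180.    -0.    89.99] open 0.016 F [0.3 0.1 0.3]
shift [-0.2413  0.0118 -0.0003] turn [ 0. -0. -0.]
top [430. 206.] 211 [ 0.5466 -0.239 ]
top [212. 217.] 196 [0.5109 0.2101]
top [429. 236.] 104 [ 0.4839 -0.2348]
side [230. 207.] 133 [0.5113 0.2117]
side [333. 227.] 162 [ 0.61   -0.0231]
side [405. 290.] 278 [ 0.5446 -0.2382]
```

View pics/s6.png

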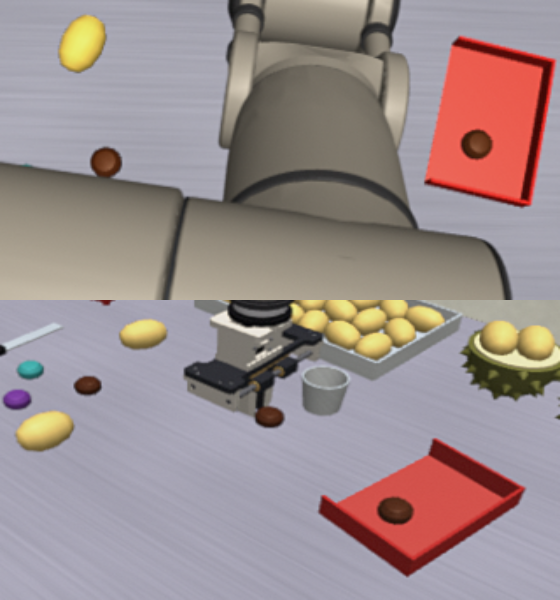

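The far seed rides nested at panel (269,416). Next the gripper body passes over the cup, so I check the real height of its underside first.

```bash
python3 - <<'E'
from h import *
c=eyes.read_camera("side");r=c["range_z"];m=r>0
uv=np.argwhere(m)[:,::-1];o,d=ray(c,uv);P=o+d*r[m][:,None]
# gripper region in tool frame: y(world)=tool y 0.003 ; x .61
q=(abs(P[:,1]-.0033)<.06)&(abs(P[:,0]-.61)<.11)&(P[:,2]<.2)
off=P[q][:,0]-.6103;z=P[q][:,2]
for a in np.arange(-.11,.11,.01):
    k=(off>=a)&(off<a+.01)&(z>.028)
    if k.sum(): print(round(a,2),k.sum(),"minz",np.sort(z[k])[:3].round(3))
q=(np.hypot(P[:,0]-.688,P[:,1]+.055)<.04)&(P[:,2]<.09);print("cup top",np.percentile(P[q][:,2],[95,99,100]).round(3), P[q&(P[:,2]>.045)][:,:2].min(0),P[q&(P[:,2]>.045)][:,:2].max(0))
E
```

```text
-0.1 260 minz [0.092 0.095 0.095]
-0.09 341 minz [0.071 0.072 0.072]
-0.08 116 minz [0.086 0.09  0.093]
-0.07 87 minz [0.087 0.087 0.088]
-0.06 419 minz [0.084 0.086 0.086]
-0.05 373 minz [0.079 0.082 0.082]
-0.04 346 minz [0.07  0.076 0.077]
-0.03 312 minz [0.028 0.028 0.029]
-0.02 222 minz [0.028 0.029 0.031]
-0.01 125 minz [0.086 0.088 0.09 ]
-0.0 154 minz [0.028 0.028 0.029]
0.01 141 minz [0.029 0.03  0.031]
0.02 68 minz [0.033 0.037 0.037]
0.03 53 minz [0.078 0.079 0.081]
0.04 70 minz [0.028 0.03  0.031]
0.05 56 minz [0.029 0.03  0.03 ]
0.06 108 minz [0.048 0.051 0.054]
0.07 176 minz [0.035 0.037 0.04 ]
0.08 121 minz [0.029 0.029 0.03 ]
0.09 97 minz [0.028 0.028 0.029]
0.1 68 minz [0.029 0.03  0.03 ]
cup top [0.077 0.089 0.09 ] [ 0.65527471 -0.08380076] [ 0.71695703 -0.01583218]
```

The body underside is at about 0.071 m against a 0.055 m cup, with about 17 mm lateral finger clearance, so it is safe. I continue straight past the cup, then steer slightly towards +x.

Request:
jog_arm(series=[[-0.65, [-0.008, 0, 0], [0, 0, 0]], [-0.65, [-0.016, 0, 0], [0, 0, 0]], [-0.65, [-0.025, 0, 0], [0, 0, 0]], [-0.65, [-0.034, 0, 0], [0, 0, 0]], [-0.65, [-0.043, 0, 0], [0, 0, 0]], [-0.65, [-0.052, 0, 0], [0, 0, 0]], [-0.65, [-0.061, 0, 0], [0, 0, 0]], [-0.65, [-0.07, 0, 0], [0, 0, 0]], [-0.65, [-0.079, 0, 0], [0, 0, 0]], [-0.65, [-0.088, 0, 0], [0, 0, 0]], [-0.65, [-0.097, 0, 0], [0, 0, 0]], [-0.65, [-0.105, 0, 0], [0, 0, 0]]])

```text
time: 9.75
tool_pos: [0.6103, -0.1018, 0.0057]
tool_rot: [3.141, -0.0, 1.571]
contact_force: [-0.1, -0.6, -0.4]
opening: 0.016
```

```bash
python3 - <<'E'
from h import *
rel(.622,-.238,.006,90)
look("s7")
E
```

```text
t 9.75 pos [ 0.6103 -0.1018  0.0057] yaw [179.99  -0.    89.99] open 0.016 F [-0.1 -0.6 -0.4]
shift [-0.1362  0.0118 -0.0003] turn [ 0. -0. -0.]
top [466. 183.] 356 [ 0.5979 -0.317 ]
side [230. 207.] 133 [0.5113 0.2117]
side [374. 248.] 191 [ 0.6097 -0.1289]
side [405. 290.] 277 [ 0.5446 -0.2382]
```

View pics/s7.png

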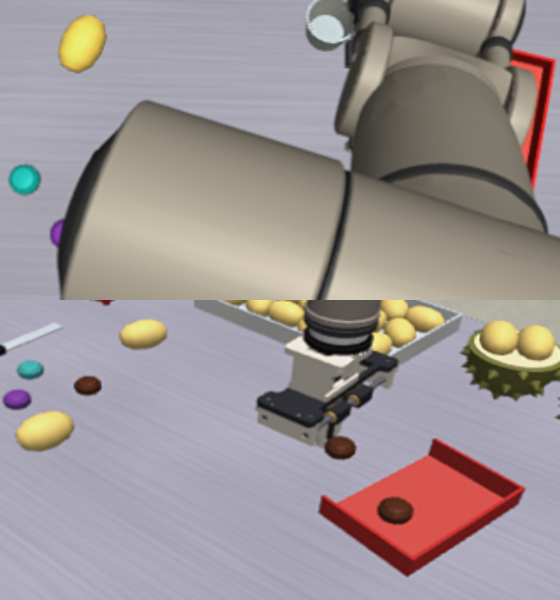

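The seed is at panel (340,447), the cup is unmoved, and the pan is ahead. I push the rest of the way in.

Request:
jog_arm(series=[[-0.65, [-0.008, 0, 0], [0, 0, 0]], [-0.65, [-0.017, 0.001, 0], [0, 0, 0]], [-0.65, [-0.026, 0.003, 0], [0, 0, 0]], [-0.65, [-0.036, 0.005, 0], [0, 0, 0]], [-0.65, [-0.046, 0.007, 0], [0, 0, 0]], [-0.65, [-0.056, 0.009, 0], [0, 0, 0]], [-0.65, [-0.066, 0.011, 0], [0, 0, 0]], [-0.65, [-0.076, 0.012, 0], [0, 0, 0]], [-0.65, [-0.086, 0.012, 0], [0, 0, 0]], [-0.65, [-0.096, 0.012, 0], [0, 0, 0]], [-0.65, [-0.106, 0.012, 0], [0, 0, 0]], [-0.65, [-0.114, 0.012, 0], [0, 0, 0]]])

```text
time: 10.85
tool_pos: [0.6222, -0.216, 0.0057]
tool_rot: [3.142, 0.0, 1.57]
contact_force: [0.4, -0.2, -0.3]
opening: 0.0163
```

Request:
jog_arm(series=[[-0.65, [-0.007, 0, 0], [0, 0, 0]], [-0.65, [-0.013, 0, 0], [0, 0, 0]], [-0.65, [-0.018, 0, 0], [0, 0, 0]], [-0.65, [-0.021, 0, 0], [0, 0, 0]], [-0.65, [-0.021, 0, 0], [0, 0, 0]], [-0.65, [-0.015, 0, 0], [0, 0, 0]], [-0.65, [0, 0, -0.01], [0, 0, 0]], [-0.65, [0.02, -0.005, -0.04], [0, 0, 0]], [-0.65, [0.05, -0.01, -0.07], [0, 0, 0]], [-0.65, [0.085, -0.02, -0.09], [0, 0, 0]], [-0.65, [0.12, -0.03, -0.09], [0, 0, 0]], [-0.65, [0.155, -0.04, -0.09], [0, 0, 0]]])

```text
time: 11.85
tool_pos: [0.5823, -0.0567, 0.0984]
tool_rot: [3.137, 0.0, 1.572]
contact_force: [0.1, 0.7, -1.1]
opening: 0.0156
```

```bash
python3 - <<'E'
from h import *
rel(.504,.262,.09,98.7)
look("s8")
E
```

```text
t 11.85 pos [ 0.5823 -0.0567  0.0984] yaw [1.7976e+02 2.0000e-02 9.0050e+01] open 0.0156 F [ 0.1  0.7 -1.1]
shift [ 0.3188 -0.0781  0.008 ] turn [ 0.004  0.001 -0.151]
top [464. 189.] 427 [ 0.5851 -0.3126]
top [212. 217.] 174 [0.511  0.2101]
side [230. 207.] 133 [0.5113 0.2117]
side [435. 275.] 254 [ 0.6199 -0.2628]
side [405. 290.] 279 [ 0.5447 -0.2382]
```

View pics/s8.png

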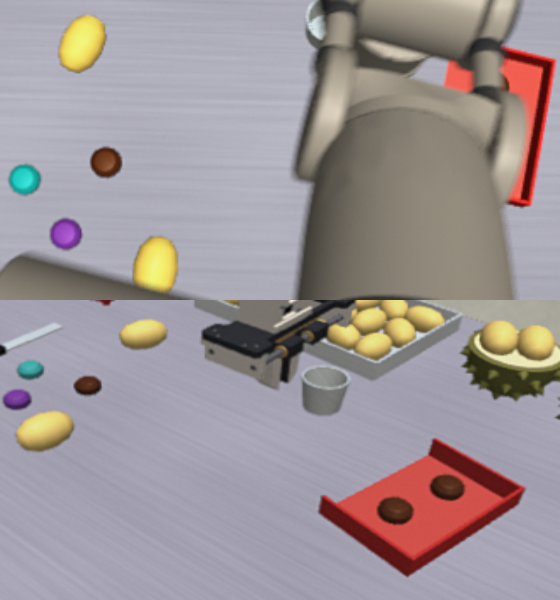

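Two seeds are inside the pan, at (0.545,-0.238) and (0.620,-0.263), and the third waits at panel (88,385). I move behind it, high first.

Request:
jog_arm(series=[[-0.65, [0.025, -0.006, 0], [0, 0, -0.01]], [-0.65, [0.055, -0.014, 0], [0, 0, -0.03]], [-0.65, [0.088, -0.022, 0], [0, 0, -0.05]], [-0.65, [0.121, -0.03, 0], [0, 0, -0.07]], [-0.65, [0.154, -0.039, 0], [0, 0, -0.085]], [-0.65, [0.187, -0.047, 0], [0, 0, -0.1]], [-0.65, [0.22, -0.056, 0], [0, 0, -0.12]], [-0.65, [0.25, -0.063, 0], [0, 0, -0.14]], [-0.65, [0.28, -0.071, 0], [0, 0, -0.155]], [-0.65, [0.302, -0.076, 0], [0, 0, -0.165]], [-0.65, [0.314, -0.079, 0], [0, 0, -0.174]], [-0.65, [0.317, -0.08, 0], [0, 0, -0.174]]])

```text
time: 12.95
tool_pos: [0.5014, 0.2595, 0.0961]
tool_rot: [3.141, -0.0, 1.748]
contact_force: [-0.7, 0.3, 0.2]
opening: 0.0159
```

```bash
python3 - <<'E'
from h import *
rel(.5023,.260,.006,100)
im=look("s9")
E
```

```text
t 12.95 pos [0.5014 0.2595 0.0961] yaw [ 1.7997e+02 -2.0000e-02  1.0017e+02] open 0.0159 F [-0.7  0.3  0.2]
shift [0.0003 0.0009 0.0901] turn [ 0.001 -0.     0.003]
top [440. 171.] 213 [ 0.6214 -0.263 ]
top [430. 206.] 216 [ 0.5466 -0.2389]
top [212. 217.] 203 [0.511  0.2099]
top [429. 236.] 104 [ 0.4839 -0.2348]
side [230. 207.] 133 [0.5113 0.2117]
side [435. 275.] 255 [ 0.6198 -0.2628]
side [405. 290.] 280 [ 0.5448 -0.2382]
```

View pics/s9.png

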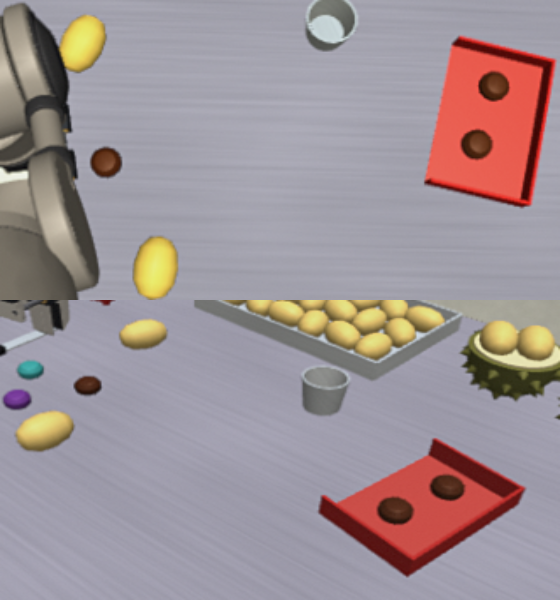

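Only the left seed remains outside the pan, at top panel (106,162). The hand is above and behind it. I descend and push.

Request:
jog_arm(series=[[-0.65, [0, 0.001, 0.01], [0, 0, 0]], [-0.65, [0, 0.001, 0.028], [0, 0, 0]], [-0.65, [0, 0.001, 0.046], [0, 0, 0]], [-0.65, [0, 0.001, 0.064], [0, 0, 0]], [-0.65, [0, 0.001, 0.079], [0, 0, 0]], [-0.65, [0, 0.001, 0.087], [0, 0, 0]], [-0.65, [0, 0.001, 0.09], [0, 0, 0]], [-0.65, [-0.004, 0.001, 0.09], [0, 0, 0]], [-0.65, [-0.01, 0.001, 0.09], [0, 0, 0]], [-0.65, [-0.017, 0.001, 0.09], [0, 0, 0]], [-0.65, [-0.023, 0.001, 0.09], [0, 0, 0]], [-0.65, [-0.03, 0.001, 0.09], [0, 0, 0]]])

```text
time: 14.05
tool_pos: [0.509, 0.2272, 0.0064]
tool_rot: [3.14, -0.0, 1.745]
contact_force: [-0.0, -0.9, 0.7]
opening: 0.0158
```

Request:
jog_arm(series=[[-0.65, [-0.008, 0, 0], [0, 0, 0]], [-0.65, [-0.016, 0, 0], [0, 0, 0]], [-0.65, [-0.025, 0, 0], [0, 0, 0]], [-0.65, [-0.034, 0, 0], [0, 0, 0]], [-0.65, [-0.043, 0, 0], [0, 0, 0]], [-0.65, [-0.052, 0, 0], [0, 0, 0]], [-0.65, [-0.061, 0, 0], [0, 0, 0]], [-0.65, [-0.07, 0, 0], [0, 0, 0]], [-0.65, [-0.079, 0, 0], [0, 0, 0]], [-0.65, [-0.088, 0, 0], [0, 0, 0]], [-0.65, [-0.097, 0, 0], [0, 0, 0]], [-0.65, [-0.105, 0, 0], [0, 0, 0]]])

```text
time: 15.05
tool_pos: [0.5268, 0.1235, 0.0057]
tool_rot: [3.142, -0.0, 1.745]
contact_force: [-0.3, 0.7, -0.1]
opening: 0.0158
```

```bash
python3 - <<'E'
from h import *
rel(.5834,-.1997,.006,100)
im=look("s10")
E
```

```text
t 15.05 pos [0.5268 0.1235 0.0057] yaw [180.    -0.    99.96] open 0.0158 F [-0.3  0.7 -0.1]
shift [-3.281e-01 -2.000e-04 -3.000e-04] turn [ 0.    -0.    -0.001]
top [440. 171.] 196 [ 0.6214 -0.2631]
top [430. 206.] 197 [ 0.5466 -0.2388]
top [430. 236.] 101 [ 0.4836 -0.2359]
side [270. 222.] 155 [0.5312 0.0978]
side [435. 275.] 253 [ 0.6199 -0.2628]
side [405. 290.] 279 [ 0.5446 -0.2382]
```

View pics/s10.png

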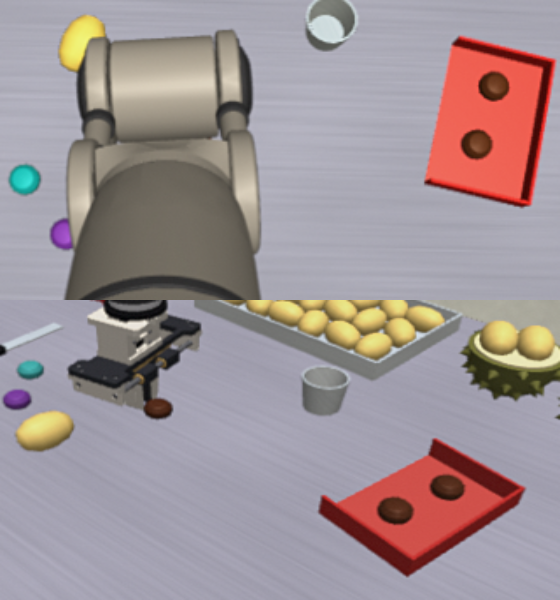

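The third seed is nested at panel (158,408), on line, with 0.328 m to go straight along tool −x.

Request:
jog_arm(series=[[-0.65, [-0.009, 0, 0], [0, 0, 0]], [-0.65, [-0.018, 0, 0], [0, 0, 0]], [-0.65, [-0.028, 0, 0], [0, 0, 0]], [-0.65, [-0.038, 0, 0], [0, 0, 0]], [-0.65, [-0.048, 0, 0], [0, 0, 0]], [-0.65, [-0.058, 0, 0], [0, 0, 0]], [-0.65, [-0.068, 0, 0], [0, 0, 0]], [-0.65, [-0.078, 0, 0], [0, 0, 0]], [-0.65, [-0.088, 0, 0], [0, 0, 0]], [-0.65, [-0.098, 0, 0], [0, 0, 0]], [-0.65, [-0.107, 0, 0], [0, 0, 0]], [-0.65, [-0.116, 0, 0], [0, 0, 0]]])

```text
time: 16.15
tool_pos: [0.5469, 0.0093, 0.0057]
tool_rot: [3.142, -0.0, 1.745]
contact_force: [1.9, 0.5, 0.5]
opening: 0.0159
```

Request:
jog_arm(series=[[-0.65, [-0.009, 0, 0], [0, 0, 0]], [-0.65, [-0.018, 0, 0], [0, 0, 0]], [-0.65, [-0.028, 0, 0], [0, 0, 0]], [-0.65, [-0.038, 0, 0], [0, 0, 0]], [-0.65, [-0.048, 0, 0], [0, 0, 0]], [-0.65, [-0.058, 0, 0], [0, 0, 0]], [-0.65, [-0.068, 0, 0], [0, 0, 0]], [-0.65, [-0.078, 0, 0], [0, 0, 0]], [-0.65, [-0.088, 0, 0], [0, 0, 0]], [-0.65, [-0.098, 0, 0], [0, 0, 0]], [-0.65, [-0.107, 0, 0], [0, 0, 0]], [-0.65, [-0.116, 0, 0], [0, 0, 0]]])

```text
time: 17.15
tool_pos: [0.5669, -0.1049, 0.0057]
tool_rot: [3.142, -0.0, 1.745]
contact_force: [0.4, -0.1, 0.4]
opening: 0.0163
```

```bash
python3 - <<'E'
from h import *
rel(.5834,-.1997,.006,100)
im=look("s11")
E
```

```text
t 17.15 pos [ 0.5669 -0.1049  0.0057] yaw [180.    -0.    99.96] open 0.0163 F [ 0.4 -0.1  0.4]
shift [-0.0962 -0.0002 -0.0003] turn [ 0.    -0.    -0.001]
top [469. 171.] 179 [ 0.6246 -0.3257]
side [365. 258.] 195 [ 0.5708 -0.1325]
side [435. 275.] 252 [ 0.6198 -0.2627]
side [405. 290.] 275 [ 0.5447 -0.2382]
```

View pics/s11.png

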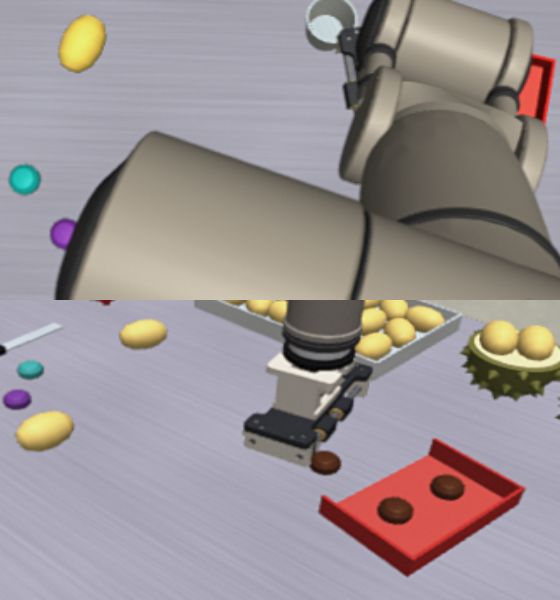

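Request:
jog_arm(series=[[-0.65, [-0.009, 0, 0], [0, 0, 0]], [-0.65, [-0.018, 0, 0], [0, 0, 0]], [-0.65, [-0.028, 0, 0], [0, 0, 0]], [-0.65, [-0.038, 0, 0], [0, 0, 0]], [-0.65, [-0.048, 0, 0], [0, 0, 0]], [-0.65, [-0.058, 0, 0], [0, 0, 0]], [-0.65, [-0.068, 0, 0], [0, 0, 0]], [-0.65, [-0.077, 0, 0], [0, 0, 0]], [-0.65, [-0.085, 0, 0], [0, 0, 0]], [-0.65, [-0.091, 0, 0], [0, 0, 0]], [-0.65, [-0.095, 0, 0], [0, 0, 0]], [-0.65, [-0.097, 0, 0], [0, 0, 0]]])

```text
time: 18.25
tool_pos: [0.5836, -0.2001, 0.0057]
tool_rot: [3.141, -0.0, 1.744]
contact_force: [0.1, -0.5, 0.4]
opening: 0.0159
```

Request:
jog_arm(series=[[-0.65, [0.004, 0, 0], [0, 0, 0]], [-0.65, [0.014, 0, 0], [0, 0, 0]], [-0.65, [0.026, 0, -0.01], [0, 0, 0]], [-0.65, [0.045, 0, -0.03], [0, 0, 0]], [-0.65, [0.07, -0.005, -0.055], [0, 0, 0]], [-0.65, [0.1, -0.01, -0.08], [0, 0, 0]], [-0.65, [0.13, -0.015, -0.105], [0, 0, 0]], [-0.65, [0.16, -0.02, -0.13], [0, 0, 0]], [-0.65, [0.19, -0.025, -0.15], [0, 0, 0]], [-0.65, [0.22, -0.03, -0.165], [0, 0, 0]], [-0.65, [0.245, -0.035, -0.175], [0, 0, 0]], [-0.65, [0.26, -0.035, -0.18], [0, 0, 0]]])

```text
time: 19.25
tool_pos: [0.5022, 0.0542, 0.1882]
tool_rot: [3.139, -0.0, 1.748]
contact_force: [1.8, 1.0, 0.3]
opening: 0.0161
```

```bash
python3 - <<'E'
from h import *
rel(.5834,-.1997,.006,100)
im=look("s12")
o=np.array([.575,-.254]);a=np.radians(77.8);Y=np.array([np.cos(a),np.sin(a)]);X=np.array([Y[1],-Y[0]])
for c in im:
    for ce,ar,p in seeds(c,60,500):
        if p[0]<.75: print(ce.round(),"pan mm",((p-o)@X*1000).round(1),((p-o)@Y*1000).round(1))
E
```

```text
t 19.25 pos [0.5022 0.0542 0.1882] yaw [ 1.7987e+02 -2.0000e-02  1.0014e+02] open 0.0161 F [1.8 1.  0.3]
shift [-0.2643  0.0348  0.1822] turn [ 0.002 -0.     0.003]
top [440. 171.] 205 [ 0.6214 -0.2631]
top [424. 186.] 211 [ 0.5876 -0.2264]
top [430. 206.] 209 [ 0.5467 -0.2389]
top [429. 236.] 104 [ 0.4839 -0.2348]
side [435. 275.] 256 [ 0.6197 -0.2628]
[440. 171.] pan mm 47.3 0.9
[424. 186.] pan mm 6.4 29.6
[430. 206.] pan mm -30.9 8.7
[429. 236.] pan mm -93.1 -0.5
[435. 275.] pan mm 45.6 0.9
```

View pics/s12.png

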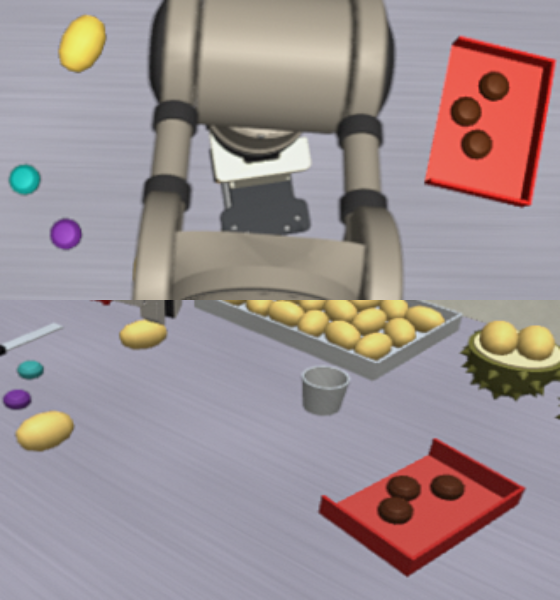

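All three seeds are inside the pan; the last seed's edge is 11 mm behind the mouth line. I settle the arm, then check that nothing else moved.

Request:
jog_arm(series=[[-0.65, [0, 0, 0], [0, 0, 0]], [-0.65, [0, 0, 0], [0, 0, 0]], [-0.65, [0, 0, 0], [0, 0, 0]], [-0.65, [0, 0, 0], [0, 0, 0]]])

```text
time: 19.68
tool_pos: [0.504, 0.0498, 0.1852]
tool_rot: [-3.141, -0.0, 1.744]
contact_force: [-0.7, 0.5, -0.7]
opening: 0.0163
```

```bash
python3 - <<'E'
from h import *
c0=dict(np.load("pics/side0.npz"));c1=eyes.read_camera("side")
d=np.abs(c0["img"].astype(int)-c1["img"]).sum(2)>60
for ce,a,m in blobs(d,15): 
    y,x=np.where(m);print("changed",ce.round(),a,(x.min(),x.max(),y.min(),y.max()))
h=[cv2.cvtColor(c["img"],cv2.COLOR_RGB2HSV) for c in (c0,c1)]
for k,nm in ((0,"before"),(1,"after")):
    H,S,V=[h[k][...,i].astype(int) for i in range(3)]
    for ce,a,m in blobs((H>15)&(H<34)&(S>110)&(V>100),150):
        if ce[1]>155 and ce[0]<280 and ce[0]>150: print(nm,"pod",ce.round(1),a)
E
```

```text
changed [2. 4.] 22 (np.int64(1), np.int64(3), np.int64(0), np.int64(8))
changed [271.  81.] 8911 (np.int64(225), np.int64(316), np.int64(0), np.int64(169))
changed [12. 72.] 1529 (np.int64(0), np.int64(33), np.int64(11), np.int64(115))
changed [ 23. 132.] 160 (np.int64(15), np.int64(29), np.int64(119), np.int64(147))
changed [  7. 221.] 382 (np.int64(0), np.int64(22), np.int64(201), np.int64(235))
changed [230. 207.] 191 (np.int64(222), np.int64(237), np.int64(200), np.int64(213))
changed [294. 208.] 195 (np.int64(287), np.int64(302), np.int64(201), np.int64(215))
changed [296. 248.] 259 (np.int64(287), np.int64(305), np.int64(240), np.int64(256))
changed [ 45. 330.] 9026 (np.int64(0), np.int64(95), np.int64(251), np.int64(402))
changed [408. 283.] 593 (np.int64(395), np.int64(420), np.int64(267), np.int64(299))
changed [435. 275.] 288 (np.int64(425), np.int64(445), np.int64(266), np.int64(283))
changed [  8. 320.] 47 (np.int64(0), np.int64(17), np.int64(316), np.int64(325))
before pod [261.6 172.4] 338
before pod [205.4 236.9] 546
after pod [261.1 173. ] 321
after pod [205.4 237. ] 543
```

```bash
python3 -c "
from cell import job
print(job.hand_in())"
```

```text
the job is handed in; nothing more can be done
None
```

All three brown seeds are inside the red scrap pan, and the job was handed in at about 20 s of the 72 s allowed. I set the fingers 16 mm apart and pushed each seed along the table through the open side, without pinching or lifting any of them.

- **Seeds:** in pan coordinates (x, y) their centres are at about (46, 1), (6, 30) and (-31, 9) mm. The one nearest the mouth has its edge about 11 mm inside. The side camera's colour mask did not separate the two neighbouring seeds at the end, so the last seed's final position comes from the top camera's measurement; the side picture also shows it inside.
- **Other objects:** comparing the side pictures from start and end, only the robot and the seeds had changed. One pod's outline differed by half a pixel; I put that down to the gripper partly covering it. The pods, cup, knife and the purple and turquoise look-alikes stayed where they were.
- **Hand:** it finished about 185 mm above the table, touching nothing. The measured wrist force stayed around 2 N or less at every reading.

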